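Turn the drainer tray the right way round in its sloped drip stand

TASK

Two sloped drip stands on the serving counter each hold a steel drainer tray, but one tray has been put in the wrong way round, with its open end up the slope, so it cannot drain. Lift that tray clear of its stand by its upright square grip, turn it a half turn, and set it back down in the same stand (do not drop it) until it sits fully home with its open end at the low side, then let go. Leave the other tray and everything else on the counter where they are.

Things in the scene. Friction and masses are not known exactly. Their poses are not given: they have to be found in the camera images.
- tray: The wrongly placed steel drainer tray, 0.18-0.35 kg, 150 long (x) x 110 wide (y) mm, side walls 30 high; walls and floor 3 thick. Origin: centre of the underside; z out of its open top; +x to its OPEN end (no end wall but two 12 mm corner stubs, black slots in the floor); -x end: full wall. Starts seated in pan, open end up the slope, resting on the pan's low wall.
- tray_grip (a point): Middle of the tray's upright square grip post, 57 mm above the centre of the tray's underside; axes as tray. The post is 24 x 24 mm with faces along x and y, so it can be gripped across x or across y; its top is 72 mm above the underside; it stands on a 4 mm thick, 24 mm high lengthwise divider, otherwise the floor around it is free.
- tray_open (a point): Middle of the tray's open end at its floor: 75 mm along +x from the tray's origin, 3 mm above its underside; axes as tray.
- pan: Fixed dark steel pan of the stand that holds the wrong tray, tilted 30 degrees. Origin: centre of the inner floor, 75 mm above the counter; +x up the slope, y level, z the slope's normal (the way out). Inside 155 x 115 mm: 2.5 mm play each side of a centred tray. Walls 24 mm, lips flared outward to 33 mm above the floor. Low side: 39 mm gap with drip lip, facing roughly to the robot.
- other_tray: The twin tray in the other stand, already the right way round (open end at the low side). Leave it alone. Same origin, axes and sizes as tray.
- other_pan: The fixed pan of the other drip stand, same origin, axes and sizes as pan. The two stands may stand either way round, left or right.
- squeeze_bottle: White squeeze bottle with red cap, 56 mm wide, 150 mm tall; origin at the centre of its base. Bystander.
- dish: Small white sauce dish, 68 mm wide, 28 mm high, between the robot and the gap between the stands; origin at the centre of its base. Bystander.
- bowl: Black bowl, 130 mm wide, 60 mm high; origin at the centre of its base. Bystander.
- paper_cup: Paper cup, 76 mm wide, 90 mm high; origin at the centre of its base. Bystander.
- sauce_jar: Amber glass jar with steel lid, 64 mm wide, 80 mm tall; origin at the centre of its base. Bystander.
- tongs: Steel serving tongs lying flat behind the stands, about 215 mm long (along its x), 50 mm wide, 12 mm high; origin at the middle, on the counter. Bystander.
Mind the look-alikes: they are no part of the job. Leave any purple look-alike of the tray alone.

How it is judged (in metres and radians):
On the way, in this order (a step that is already met when the one before it is completed fails the run):
1. the tray is lifted clear of its pan (underside more than 34 mm above the pan's floor) (z of tray in the frame of pan above 0.034 m), for 0.2 s.
2. still in the fingers, the turned tray is lowered into its pan, open end to the low side (underside within 15 mm of the pan's floor) (distance between tray and pan below 0.015 m and x of tray_open in the frame of pan below -0.06 m and contact force between the fingers and tray above 0.5 N), for 0.05 s.
At the end, for the whole second after the job is handed in: The tray lies at rest in the pan it came from, open end at the low side (that end more than 65 mm down the slope from the pan's centre), its underside within 4 mm of the pan's floor, its centre within 7 mm of the pan's centre and its floor parallel to the pan's within 0.05 rad (distance between tray and pan below 0.007 m and z of tray in the frame of pan below 0.004 m and angle between the z axis of tray and the z axis of pan, either way round below 0.05 rad and x of tray_open in the frame of pan below -0.065 m and linear speed of tray below 0.01 m/s); the robot touches nothing.
It fails at once if the other tray is shifted more than 15 mm (distance of other_tray from where it was at the start of the episode above 0.015 m).
It fails at once if a bystander is shifted more than 30 mm (distance of any of squeeze_bottle, dish, bowl, paper_cup, sauce_jar, tongs from where it was at the start of the episode above 0.03 m).
It also fails if it takes over 51 s, if anything falls off the work surface, if the arm or the gripper's body presses on something with over 40 N, if the wrist force passes 120 N, or if a joint passes its speed limit or range.

ROBOT

A 6-joint arm with a two-finger parallel gripper is mounted at the origin on the work surface. World frame = base frame: x ahead of the robot, y to its left, z up, the work surface at z = 0. Lengths are in m, angles in degrees, forces in N, time in s.
With the tool pointing down it reaches from about 0.25 to 0.725 m from the base axis. Payload 9.7 kg.
Tool frame: the origin (TCP) lies at the very end of the fingers, on their centre line; the grasp point (between the pads) lies 19 mm behind it; y points along the fingers, x is the direction in which the jaws open and shut, and the axes are right-handed (so a half turn about y gives the same grasp; the last joint's range is limited). The gripper opens to 85 mm and grips with 20 to 120 N. Pads are 22 mm wide; open, the fingers measure 114 mm over their backs; the gripper's body (76 mm by 85 mm) begins 54 mm behind the grasp point. The pads swing forward as they close: fully open they stand 13 mm farther back than shut.
Start: joints at [71.792, 4.979, 10.078, 95.1, 0, 90], TCP at [0.172, 0.522, 0.208] pointing down, gripper open.
Joint ranges: [-179.16, 179.16], [-48.56, 103.87], [-65.8, 70.77], [-126.05, 130.52], [-82.76, 87.17], [-180, 180]. Speed limits (degrees/s): [127.2, 127.2, 147.25, 180, 180, 180].

INTERFACE

Orientations are given as [roll, pitch, yaw] about the fixed x, y, z axes, in that order (R = Rz(yaw) Ry(pitch) Rx(roll)).
In Python, from workcell import bot gives the robot as it stands.
- The arm moves only by the shell command python3 -m jog 'ROWS' [FORCE]. ROWS is JSON, a list of rows, each a list of 7 numbers: the closure, from 0 (fully open) to 1 (shut), then the shift along the world's x, y, z in units of 25 mm (1.0 is 25 mm), then the turn, a rotation vector about the world's x, y, z in units of 5 degrees (1.0 is 5 degrees). A call has 1 to 5 rows; each row is the pose to reach, as a shift and turn from the pose commanded when the call began; what a row does not reach only later rows make up. A row lasts 1/10 s, in which the tool goes at most 50 mm and 8.59 degrees, less where a joint would pass 70% of its speed; a pose out of reach is approached as far as the arm can. A call with a gripper value outside its range is refused whole. The fingers move at their own pace and stop on an object; FORCE is the grip in N (left out, the last holds). Time passes only in rows, so rows that repeat a pose let the fingers close. It gives the time, the measured TCP pose, the force and the opening at its end, in the units of the state.
- bot.get_obs(): the state, without advancing time (a new reading comes with each control period).
- bot.camera(name): name is "side" or "top"; returns (picture, depth): 480x640x3 uint8, red, green, blue; 480x640 float32, m along the optical axis (not along the pixel's ray), 0 where there is no reading.
- bot.camera_model(name): a dict with "fx", "fy", "cx", "cy" (pixels), "k1" (the pictures are not rectified: a ray, as slopes to the right and down, at radius r is drawn at 1 + k1 r^2 times it, then the intrinsics apply), "rvec" (rotation vector, rad) and "tvec" (3), from world to camera coordinates, as OpenCV has them. Camera axes: x right, y down, z forward; pixel columns grow to the right and rows downward; lengths in m; the calibration is good to about 2 mm. A picture is of the moment at which its call begins. camera_model takes no time and is no camera call.
- bot.job_done(): hands the job in, once; it reports no verdict.
Trained networks look in the newest picture that a camera, given by its name, has taken for a name from the list of things; names that differ only in an ending like _2 or _b are one class to them, and where a whole thing is asked for, a point or a joint stands for the part that bears it (a point fixed in the world has none). Each returns a list of dicts, best first, with "conf" (0 to 1); they miss things now and then, are a little off and sometimes report something else, mostly with a low value. They report only what shows in the picture. A call takes as long as a camera call. They do not tell look-alikes from the thing itself.
- bot.regions_of(camera, label): "pixels" (480x640 bool, what is visible of it) and "point" ([row, column] in pixels, amid what is visible of it).
The state is a dict: "time": time; "q": joint angles; "qd": joint speeds; "joint_efforts": joint torques, N m; "ee_pos": TCP position; "tcp_rot": TCP orientation; "wrist_force": force on the tool from outside, world axes, zero at the start; "torque": the same for the moment, N m; "opening": finger opening in m.
Only numpy, scipy, OpenCV 4.12 (cv2) and the standard library are available. Lean on these libraries where they do the work, as an engineer would, in place of code of your own. Each camera call takes 0.05 s, during which the arm holds its last target. There are 200 camera calls.

## Working session

There is one attempt and no reset: what is moved stays moved. The work goes in short steps, Python scripts to look and compute and a shell command to move; the robot and the scene stay as the last step left them, time stands still between calls to the robot, and variables do not carry over. Pictures are saved under pics/ and viewed, about 8 in all and at most 12, crops included, and the job is handed in when it is done.

```bash
mkdir -p pics; ls
cat > h.py <<'E'
import numpy as np, cv2
from workcell import bot
from scipy.spatial.transform import Rotation as R
def cloud(cam, depth):
    m=bot.camera_model(cam)
    K=np.array([[m['fx'],0,m['cx']],[0,m['fy'],m['cy']],[0,0,1]],float)
    v,u=np.mgrid[0:480,0:640]
    p=cv2.undistortPoints(np.stack([u,v],-1).reshape(-1,1,2).astype(float),K,np.array([m['k1'],0,0,0.]))
    p=p.reshape(480,640,2)
    c=np.dstack([p[...,0]*depth,p[...,1]*depth,depth])
    Rm=cv2.Rodrigues(np.array(m['rvec'],float))[0]
    w=(c-np.array(m['tvec']).ravel())@Rm
    w[depth<=0]=np.nan
    return w
E
python3 - <<'E'
from h import *
for c in ['top','side']:
    im,d=bot.camera(c); np.savez(f'{c}0.npz',im=im,d=d)
    cv2.imwrite(f'pics/{c}0.png',im[...,::-1]); w=cloud(c,d)
    m=bot.camera_model(c); print(c,m)
    for l in ['tray','tray_grip','pan','dish','squeeze_bottle','bowl','paper_cup','sauce_jar','tongs']:
        for r in bot.regions_of(c,l):
            print(l,round(r['conf'],2),np.round(r['point']),r['pixels'].sum(),np.round(np.nanmedian(w[r['pixels']],0),3))
print(bot.get_obs())
E
```

```text
pics
top {'fx': 483.7676371035644, 'fy': 483.7676371035644, 'cx': 311.3536746868961, 'cy': 238.04042156653276, 'k1': -0.11439443848851005, 'rvec': array([ 2.2222267 , -2.16162458,  0.05302119]), 'tvec': array([-0.01361637,  0.53697186,  1.13626438])}
tray 0.96 [226. 390.] 3148 [ 0.57  -0.175  0.083]
tray 0.6 [332. 367.] 3144 [ 0.318 -0.137  0.004]
tray_grip 0.94 [333. 366.] 2993 [ 0.318 -0.137  0.004]
tray_grip 0.62 [225. 395.] 3250 [ 0.57  -0.175  0.083]
pan 0.93 [222. 419.] 1371 [ 0.578 -0.199  0.108]
dish 0.82 [287. 304.] 633 [0.42  0.02  0.016]
squeeze_bottle 0.91 [288. 152.] 766 [0.411 0.354 0.1  ]
squeeze_bottle 0.3 [274. 476.] 1019 [ 0.459 -0.404  0.042]
bowl 0.78 [213. 480.] 2341 [ 0.615 -0.4    0.025]
paper_cup 0.6 [274. 478.] 1068 [ 0.459 -0.403  0.045]
sauce_jar 0.73 [208. 146.] 793 [0.595 0.383 0.079]
tongs 0.94 [156. 304.] 1205 [0.739 0.022 0.008]
tongs 0.45 [225. 393.] 3265 [ 0.57  -0.175  0.083]
tongs 0.25 [208. 148.] 847 [0.596 0.383 0.078]
side {'fx': 479.4053125982073, 'fy': 479.4053125982073, 'cx': 319.27080111659046, 'cy': 243.33835909911278, 'k1': 0.0343434795343
[... 770 characters left out ...]
 0.007]
tongs 0.42 [221. 299.] 2019 [0.583 0.137 0.086]
{'time': 1.0, 'q': array([7.17914910e+01, 4.97665353e+00, 1.00783729e+01, 9.51010459e+01,
       3.76791901e-04, 8.99974173e+01]), 'qd': array([-0.00537693,  0.06327977,  0.01393309, -0.12584238, -0.01461786,
        0.03845149]), 'joint_efforts': array([-2.58789034e-03, -5.20096636e+01,  4.64879179e+01,  1.34455931e-03,
        8.84389436e-06,  1.14164686e-05]), 'ee_pos': array([0.17185471, 0.52244405, 0.20800713]), 'tcp_rot': array([-8.99996232e+01, -6.73461669e-04,  7.17940737e+01]), 'wrist_force': array([ 0.45135823, -0.93126146, -0.12931889]), 'torque': array([-0.00701424,  0.01147011,  0.01642551]), 'opening': 0.08564309629076915}
```

View pics/top0.png

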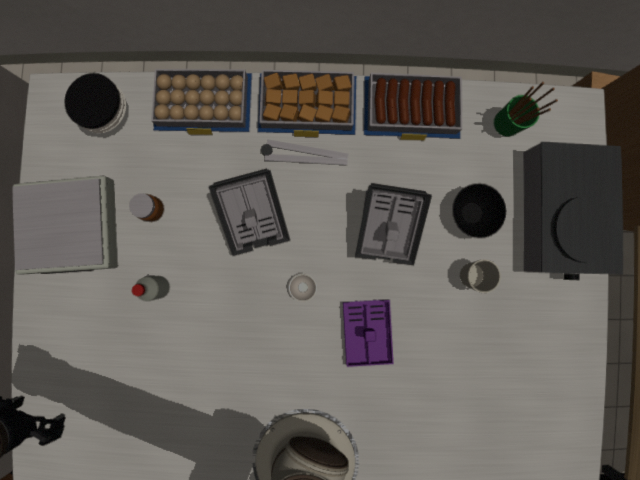

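View pics/side0.png

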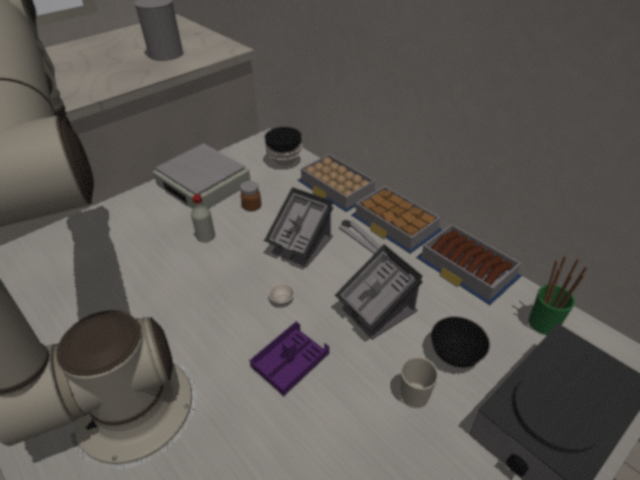

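The wrong tray is in the right-hand stand in the top view: its slots sit at about (395,203), the high end. In the left stand they are at about (268,228), the low end. The purple decoy is at (367,332). Next I fit the pan and tray pose.

```bash
cat > fit.py <<'E'
from h import *
from scipy.optimize import least_squares
def load(cs=('top','side'),n='0'):
    P={}
    for c in cs:
        z=np.load(f'{c}{n}.npz'); P[c]=cloud(c,z['d']).reshape(-1,3)
    return P
def frame(p): return R.from_euler('ZY',[p[2],-30],degrees=True), np.array([p[0],p[1],0.075])
def loc(w,p):
    r,o=frame(p); return r.inv().apply(w-o)
if __name__=='__main__':
    for c,w in load().items():
        w=w[np.isfinite(w).all(1)]
        p=[.575,-.19,-11.]
        for it in range(6):
            l=loc(w,p); s=(abs(l[:,0])<.105)&(abs(l[:,1])<.085)&(l[:,2]>.022)&(l[:,2]<.042)
            xy=l[s,:2].astype(np.float32)
            k=[]
            rect=cv2.minAreaRect(xy); (cx,cy),(a,b),ang=rect
            ang=(ang+45)%90-45
            r,o=frame(p)
            d=r.apply([cx,cy,0]); 
            p=[p[0]+d[0],p[1]+d[1],p[2]+ang*.7]
        l=loc(w,p); fl=(abs(l[:,0])<.06)&(abs(l[:,1])<.04)&(abs(l[:,2])<.012)
        A=np.c_[l[fl,:2],np.ones(fl.sum())]; co=np.linalg.lstsq(A,l[fl,2],rcond=None)[0]
        t=(l[:,2]>.064)&(l[:,2]<.08)&(abs(l[:,0])<.03)&(abs(l[:,1])<.03)
        print(c,np.round(p,4),'rect',np.round(np.array([a,b])*1000,1),s.sum(),'plane',np.round(co,4),'post top n',t.sum(),np.round(l[t].mean(0),4),np.round(np.ptp(l[t],0),4))
        # extents of rim by percentile
        l=loc(w,p); s=(abs(l[:,0])<.105)&(abs(l[:,1])<.085)&(l[:,2]>.022)&(l[:,2]<.042)
        print(np.round(np.percentile(l[s],[0.5,2,50,98,99.5],axis=0),4).tolist())
E
python3 fit.py
python3 - <<'E'
from h import *
im=np.load('top0.npz')['im'][165:285,340:450]
im2=np.load('side0.npz')['im'][230:350,320:430]
cv2.imwrite('pics/crop0.png',np.hstack([cv2.resize(x,None,fx=3.6,fy=3.6,interpolation=cv2.INTER_CUBIC) for x in (im,im2)])[...,::-1])
E
```

```text
top [ 0.5777 -0.1777 -6.8108] rect [180.2 138.3] 1619 plane [ 0.0006 -0.0053  0.0029] post top n 123 [-0.0001  0.0013  0.071 ] [0.0255 0.0247 0.0107]
[[-0.0874, -0.0685, 0.0221], [-0.0854, -0.0676, 0.0225], [0.0049, -0.0026, 0.0288], [0.0887, 0.0677, 0.0354], [0.0897, 0.0683, 0.0383]]
side [ 0.5787 -0.1807 -6.9978] rect [178.1 141.7] 1460 plane [0.0044 0.0019 0.0031] post top n 96 [-0.0026 -0.0013  0.0711] [0.0222 0.024  0.0121]
[[-0.0884, -0.0698, 0.0222], [-0.0872, -0.0686, 0.0225], [0.0022, 0.0, 0.0287], [0.0873, 0.0669, 0.0353], [0.0884, 0.0683, 0.0384]]
```

View pics/crop0.png

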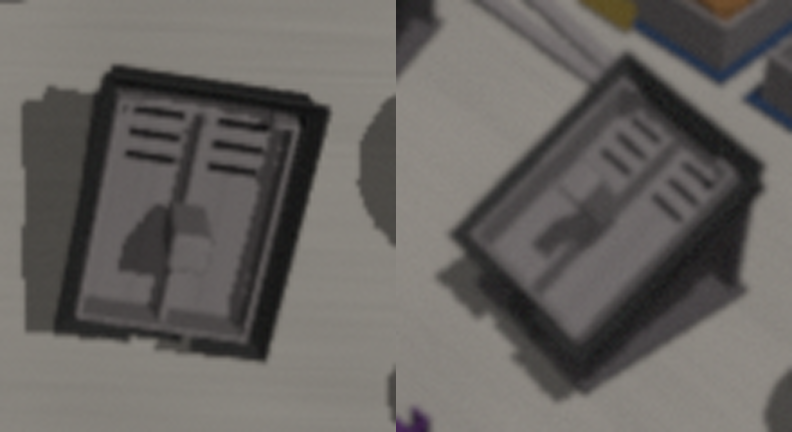

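```bash
cat > fit2.py <<'E'
from fit import *
def run(w,p,post=None):
    w=w[np.isfinite(w).all(1)]
    for it in range(8):
        l=loc(w,p); s=(abs(l[:,0])<.105)&(abs(l[:,1])<.085)&(l[:,2]>.026)&(l[:,2]<.040); q=l[s]
        L={}
        for ax in (0,1):
            o=1-ax; lim=.07 if o==0 else .05
            b=np.linspace(-lim,lim,29 if o==0 else 21)
            for sg in (-1,1):
                pts=[]
                for i in range(len(b)-1):
                    m=(q[:,o]>=b[i])&(q[:,o]<b[i+1])&(q[:,ax]*sg>(.04 if ax else .055))
                    if o==1 and sg==-1 and abs(b[i]+b[i+1])/2<.028: continue
                    if m.sum()>0: pts.append([(b[i]+b[i+1])/2,sg*np.max(sg*q[m,ax])])
                pts=np.array(pts)
                f=cv2.fitLine(pts.astype(np.float32),cv2.DIST_HUBER,0,.001,.001).ravel()
                sl=f[1]/f[0]; L[ax,sg]=(sl,f[3]-sl*f[2],len(pts))
        cx=(L[0,1][1]+L[0,-1][1])/2; cy=(L[1,1][1]+L[1,-1][1])/2
        dy=np.degrees(np.mean([L[1,1][0],L[1,-1][0],-L[0,1][0],-L[0,-1][0]]))
        r,o=frame(p); d=r.apply([cx,cy,0]); p=[p[0]+d[0]*.8,p[1]+d[1]*.8,p[2]+.8*dy]
    l=loc(w,p);t=(l[:,2]>.067)&(l[:,2]<.077)&(abs(l[:,0])<.03)&(abs(l[:,1])<.03)
    return p,L,l[t]
if __name__=='__main__':
    for c,w in load().items():
        p,L,t=run(w,[.577,-.178,-8.])
        print(c,np.round(p,4)); print({k:(round(float(np.degrees(v[0])),2),round(float(v[1]),4),v[2]) for k,v in L.items()})
        print('post',len(t),np.round(t.mean(0),4),np.round((t.min(0)+t.max(0))/2,4),'world',np.round(frame(p)[0].apply(t.mean(0))+frame(p)[1],4))
E
python3 fit2.py
```

```text
top [ 0.5791 -0.1778 -6.6163]
{(0, -1): (-1.04, -0.0879, 8), (0, 1): (0.02, 0.0879, 20), (1, -1): (-0.78, -0.0678, 28), (1, 1): (-0.25, 0.0678, 28)}
post 119 [-0.0017  0.0014  0.0719] [-0.0029  0.0011  0.0716] world [ 0.5421 -0.1721  0.1365]
side [ 0.5785 -0.1814 -7.1654]
{(0, -1): (-0.08, -0.088, 8), (0, 1): (0.15, 0.0881, 20), (1, -1): (-0.06, -0.0682, 28), (1, 1): (0.14, 0.0682, 28)}
post 90 [-0.0026 -0.0001  0.0714] [-0.0024  0.0007  0.0716] world [ 0.5409 -0.1768  0.1356]
```

```bash
cat > go.py <<'E'
# usage: go.py x y z(pan frame, mm) spin(deg about pan z): prints shift/turn in jog units from measured pose
from fit import *
import sys
PAN=[.5788,-.1795,-7.0]
def target(x,y,z,spin):
    r,o=frame(PAN)
    t=r*R.from_euler('z',spin,degrees=True)
    B=R.from_matrix(np.array([[1,0,0],[0,0,-1],[0,1,0]]).T)  # tool x=X, y=-Z, z=Y
    B=R.from_matrix(np.array([[1,0,0],[0,0,1],[0,-1,0]],float))
    return r.apply(np.array([x,y,z])/1000)+o, t*B
if __name__=='__main__':
    ob=bot.get_obs(); P=ob['ee_pos']; Rn=R.from_euler('xyz',ob['tcp_rot'],degrees=True)
    r,o=frame(PAN); pl=r.inv().apply(P-o)*1000
    print('t',round(ob['time'],2),'q',np.round(ob['q'],1),'pos',np.round(P,4),'pan mm',np.round(pl,1),'F',np.round(ob['wrist_force'],1),'open',round(ob['opening'],4))
    for a in sys.argv[1:]:
        x=[float(v) for v in a.split(',')]
        p,t=target(*x); rv=(t*Rn.inv()).as_rotvec(degrees=True)
        print(a,'world',np.round(p,4),'shift',np.round((p-P)/.025,3),'turn',np.round(rv/5,3),'deg',round(np.linalg.norm(rv),1))
E
python3 -c "
from go import *
print(np.round(target(0,0,0,0)[1].as_matrix(),3))"
python3 go.py -2,0,150,0 -2,0,36,0
```

```text
[[ 0.86   0.496  0.122]
 [-0.106 -0.061  0.993]
 [ 0.5   -0.866  0.   ]]
t 1.0 q [71.8  5.  10.1 95.1  0.  90. ] pos [0.1719 0.5224 0.208 ] pan mm [-357.4  647.1  359.9] F [ 0.5 -0.9 -0.1] open 0.0856
-2,0,150,0 world [ 0.5026 -0.1701  0.2039] shift [ 13.231 -27.704  -0.164] turn [  3.477  -5.48  -15.373] deg 83.4
-2,0,36,0 world [ 0.5592 -0.1771  0.1052] shift [ 15.494 -27.982  -4.113] turn [  3.477  -5.48  -15.373] deg 83.4
```

```bash
python3 -m jog '[[0,0.5,-0.5,1.5,0,0,-0.5],[0,1,-2,2.8,0.2,-0.4,-1.5],[0,2,-3.6,3.4,0.5,-0.8,-2.5],[0,3,-5.2,4,0.8,-1.2,-3.5],[0,3.8,-7,4,1,-1.6,-4.5]]'; python3 go.py -2,0,150,0
```

```text
time: 1.5
ee_pos: [0.2679, 0.3464, 0.3101]
tcp_rot: [-94.5, -8.5, 49.4]
wrist_force: [0.6, -0.2, 0.3]
opening: 0.0855
t 1.5 q [ 56.2 -15.    2.6  99.7  -5.5  96.7] pos [0.2679 0.3464 0.3101] pan mm [-205.2  484.1  389.9] F [ 0.6 -0.2  0.3] open 0.0855
-2,0,150,0 world [ 0.5026 -0.1701  0.2039] shift [  9.391 -20.661  -4.246] turn [  2.447  -3.837 -10.835] deg 58.8
```

```bash
python3 -m jog '[[0,0.8,-1.8,0,0.2,-0.3,-1],[0,1.6,-3.6,0,0.4,-0.6,-2],[0,2.4,-5.4,0,0.6,-0.9,-3],[0,3.2,-7.2,0,0.8,-1.2,-4],[0,4,-9,0,1,-1.6,-5]]'; python3 -m jog '[[0,0.8,-1.8,0,0.2,-0.3,-1],[0,1.6,-3.6,0,0.4,-0.6,-2],[0,2.4,-5.4,0,0.6,-0.9,-3],[0,3.2,-7.2,-0.2,0.8,-1.2,-4],[0,4,-9,-0.5,1,-1.6,-5]]';python3 go.py -2,0,150,0
```

```text
time: 2.0
ee_pos: [0.3671, 0.1206, 0.3084]
tcp_rot: [-95.4, -17.7, 24.5]
wrist_force: [-0.1, 0.3, 0.6]
opening: 0.0854
time: 2.5
ee_pos: [0.4673, -0.105, 0.2963]
tcp_rot: [-91.8, -26.5, -1.9]
wrist_force: [0.7, 1.6, 0.2]
opening: 0.085
t 2.5 q [-15.3 -30.  -14.   79.8   4.2  78. ] pos [ 0.4673 -0.105   0.2963] pan mm [  6.9  60.3 251.5] F [0.7 1.6 0.2] open 0.085
-2,0,150,0 world [ 0.5026 -0.1701  0.2039] shift [ 1.415 -2.605 -3.695] turn [ 0.265 -0.725 -0.84 ] deg 5.7
```

```bash
python3 -m jog '[[0,0.7,-1.3,-1.2,0.13,-0.36,-0.42],[0,1.41,-2.6,-2.4,0.26,-0.72,-0.84],[0,1.41,-2.6,-3.7,0.26,-0.72,-0.84],[0,1.41,-2.6,-3.7,0.26,-0.72,-0.84],[0,1.41,-2.6,-3.7,0.26,-0.72,-0.84]]';python3 go.py -2,0,150,0 -2,0,36,0
python3 - <<'E'
from h import *
ims=[]
for c in ['top','side']:
    im,d=bot.camera(c); np.savez(f'{c}1.npz',im=im,d=d)
    ims.append(im[140:360,260:480] if c=='top' else im[130:350,270:490])
cv2.imwrite('pics/hover.png',cv2.resize(np.hstack(ims),None,fx=1.8,fy=1.8)[...,::-1])
E
```

```text
time: 3.0
ee_pos: [0.502, -0.1673, 0.2039]
tcp_rot: [-90.1, -29.8, -6.7]
wrist_force: [0.3, -0.5, 0.8]
opening: 0.085
t 3.0 q [-23.1 -29.1 -25.3  65.    8.   75.7] pos [ 0.502  -0.1673  0.2039] pan mm [ -2.8   2.7 150.5] F [ 0.3 -0.5  0.8] open 0.085
-2,0,150,0 world [ 0.5026 -0.1701  0.2039] shift [ 0.025 -0.112  0.001] turn [ 0.007 -0.036 -0.054] deg 0.3
-2,0,36,0 world [ 0.5592 -0.1771  0.1052] shift [ 2.288 -0.39  -3.948] turn [ 0.007 -0.036 -0.054] deg 0.3
```

View pics/hover.png

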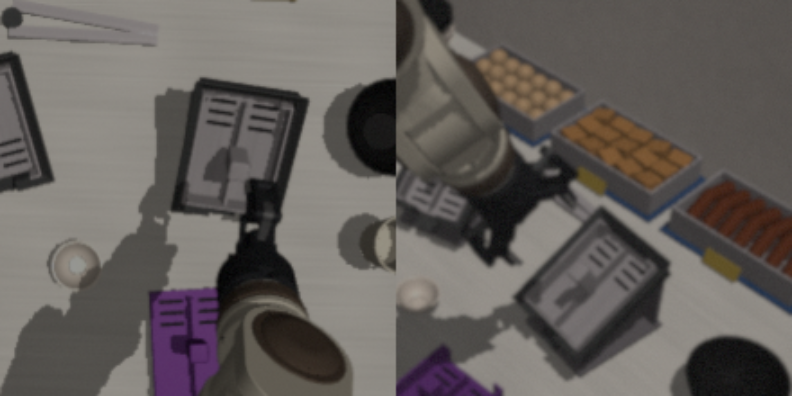

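The fingers straddle the grip along the slope, with the jaw line above the post at (262,190) in the left crop. I'll descend along the pan normal.

```bash
python3 -m jog '[[0,0.5,-0.15,-0.8,0,-0.03,-0.05],[0,1.0,-0.25,-1.6,0,-0.03,-0.05],[0,1.5,-0.3,-2.5,0,-0.03,-0.05],[0,1.82,-0.33,-3.13,0,-0.03,-0.05],[0,1.82,-0.33,-3.13,0,-0.03,-0.05]]';python3 go.py -2,0,36,0
```

```text
time: 3.6
ee_pos: [0.548, -0.175, 0.1242]
tcp_rot: [-90.0, -29.9, -6.9]
wrist_force: [-1.1, -0.4, 0.1]
opening: 0.0857
t 3.6 q [-21.6 -23.  -30.2  53.7   7.2  77.2] pos [ 0.548  -0.175   0.1242] pan mm [-2.3  0.8 58.2] F [-1.1 -0.4  0.1] open 0.0857
-2,0,36,0 world [ 0.5592 -0.1771  0.1052] shift [ 0.447 -0.085 -0.762] turn [ 0.002 -0.022 -0.019] deg 0.1
```

```bash
python3 -m jog '[[0,0.25,-0.05,-0.4,0,0,0],[0,0.43,-0.07,-0.72,0,0,0],[0,0.43,-0.07,-0.72,0,0,0],[0.2,0.43,-0.07,-0.72,0,0,0],[0.4,0.43,-0.07,-0.72,0,0,0]]' 30;python3 go.py -2,0,36,0
```

```text
time: 4.1
ee_pos: [0.5585, -0.1777, 0.1074]
tcp_rot: [-90.1, -30.0, -7.0]
wrist_force: [0.9, 0.1, 0.2]
opening: 0.0588
t 4.1 q [-21.4 -21.3 -30.9  51.1   7.1  77.5] pos [ 0.5585 -0.1777  0.1074] pan mm [-1.5 -0.7 38.3] F [0.9 0.1 0.2] open 0.0588
-2,0,36,0 world [ 0.5592 -0.1771  0.1052] shift [ 0.03   0.023 -0.089] turn [ 0.01 -0.    0.  ] deg 0.0
```

```bash
python3 -m jog '[[0.6,0,0,0,0,0,0],[0.8,0,0,0,0,0,0],[1,0,0,0,0,0,0],[1,0,0,0,0,0,0],[1,0,0,0,0,0,0]]' 30; python3 -m jog '[[1,0,0,0,0,0,0],[1,0,0,0,0,0,0],[1,0,0,0,0,0,0]]' 60;python3 go.py -2,0,36,0
```

```text
time: 4.6
ee_pos: [0.5583, -0.1776, 0.1072]
tcp_rot: [-90.1, -30.0, -7.0]
wrist_force: [-5.5, 0.4, 4.2]
opening: 0.0229
time: 4.9
ee_pos: [0.5583, -0.1777, 0.1073]
tcp_rot: [-90.1, -30.0, -7.0]
wrist_force: [-7.2, 1.0, 7.2]
opening: 0.0221
t 4.9 q [-21.4 -21.3 -30.9  51.2   7.1  77.5] pos [ 0.5583 -0.1777  0.1073] pan mm [-1.6 -0.7 38.3] F [-7.2  1.   7.2] open 0.0221
-2,0,36,0 world [ 0.5592 -0.1771  0.1052] shift [ 0.036  0.022 -0.086] turn [ 0.011 -0.004  0.001] deg 0.1
```

```bash
python3 -m jog '[[1,-0.2,0.03,0.35,0,0,0],[1,-0.5,0.06,0.87,0,0,0],[1,-0.9,0.11,1.56,0,0,0],[1,-1.4,0.17,2.42,0,0,0],[1,-1.98,0.24,3.46,0,0,0]]' ;python3 -m jog '[[1,0,0,0,0,0,0],[1,0,0,0,0,0,0]]'
python3 go.py -1,0,138,0
python3 - <<'E'
from h import *
ims=[]
for c in ['top','side']:
    im,d=bot.camera(c); np.savez(f'{c}2.npz',im=im,d=d)
    ims.append(im[140:360,260:480] if c=='top' else im[130:350,270:490])
cv2.imwrite('pics/lift.png',cv2.resize(np.hstack(ims),None,fx=1.8,fy=1.8)[...,::-1])
E
```

```text
time: 5.4
ee_pos: [0.5074, -0.1711, 0.1926]
tcp_rot: [-90.0, -29.8, -7.0]
wrist_force: [-0.2, -0.5, -2.4]
opening: 0.0219
time: 5.6
ee_pos: [0.5088, -0.1716, 0.1932]
tcp_rot: [-90.1, -30.0, -7.0]
wrist_force: [-0.7, 0.7, -3.0]
opening: 0.0218
t 5.6 q [-23.2 -28.4 -26.1  63.3   8.   75.9] pos [ 0.5088 -0.1716  0.1932] pan mm [ -1.9  -0.7 137.6] F [-0.7  0.7 -3. ] open 0.0218
-1,0,138,0 world [ 0.5095 -0.171   0.194 ] shift [0.028 0.025 0.032] turn [ 0.009 -0.005  0.002] deg 0.1
```

View pics/lift.png

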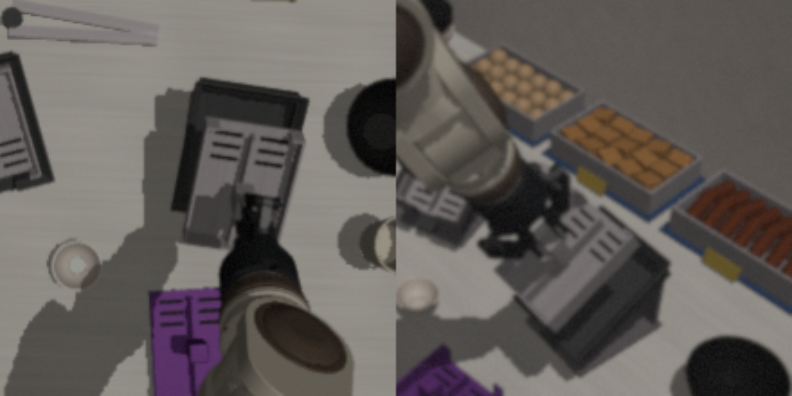

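```bash
for i in 1; do python3 -m jog '[[1,0,0,0,-0.4,0.05,0.69],[1,0,0,0,-1.19,0.15,2.08],[1,0,0,0,-1.98,0.24,3.46],[1,0,0,0,-2.78,0.34,4.85],[1,0,0,0,-3.57,0.44,6.24]]'; done; python3 go.py -1,0,138,180
```

```text
time: 6.2
ee_pos: [0.5086, -0.1713, 0.191]
tcp_rot: [-108.7, -23.6, 33.3]
wrist_force: [0.0, 0.8, -2.4]
opening: 0.022
t 6.2 q [-23.2 -28.3 -26.2  63.3   8.   39.5] pos [ 0.5086 -0.1713  0.191 ] pan mm [ -3.2  -0.4 135.9] F [ 0.   0.8 -2.4] open 0.022
-1,0,138,180 world [ 0.5095 -0.171   0.194 ] shift [0.036 0.011 0.119] turn [-14.22    1.724  24.904] deg 143.6
```

```bash
python3 -m jog '[[1,0,0,0,-0.79,0.1,1.39],[1,0,0,0,-1.59,0.2,2.77],[1,0,0,0,-2.38,0.29,4.16],[1,0,0,0,-3.17,0.39,5.54],[1,0,0,0,-3.97,0.49,6.93]]'; python3 -m jog '[[1,0,0,0,-0.79,0.1,1.39],[1,0,0,0,-1.59,0.2,2.77],[1,0,0,0,-2.38,0.29,4.16],[1,0,0,0,-3.17,0.39,5.54],[1,0,0,0,-3.97,0.49,6.93]]'; python3 -m jog '[[1,0,0,0,-0.79,0.1,1.39],[1,0,0,0,-1.59,0.2,2.77],[1,0,0,0,-2.38,0.29,4.16],[1,0,0,0,-3.17,0.39,5.54],[1,0,0,0,-3.17,0.39,5.54]]'; python3 go.py -1,0,138,180
```

```text
time: 6.7
ee_pos: [0.5086, -0.1713, 0.1911]
tcp_rot: [-119.1, -6.7, 71.1]
wrist_force: [0.8, 0.4, -3.0]
opening: 0.0222
time: 7.2
ee_pos: [0.5086, -0.1713, 0.191]
tcp_rot: [-117.2, 12.8, 106.3]
wrist_force: [-0.5, -0.2, -2.7]
opening: 0.022
time: 7.7
ee_pos: [0.5086, -0.1713, 0.1912]
tcp_rot: [-106.9, 25.0, 137.4]
wrist_force: [-1.1, 0.9, -3.4]
opening: 0.0223
t 7.7 q [-23.2 -28.3 -26.2  63.2   8.  -72.3] pos [ 0.5086 -0.1713  0.1912] pan mm [ -3.1  -0.4 136. ] F [-1.1  0.9 -3.4] open 0.0223
-1,0,138,180 world [ 0.5095 -0.171   0.194 ] shift [0.035 0.012 0.112] turn [-3.164  0.358  5.521] deg 31.9
```

```bash
python3 -m jog '[[1,0,0,0,-0.79,0.09,1.38],[1,0,0,0,-1.59,0.18,2.76],[1,0,0,0,-2.38,0.27,4.14],[1,0.04,0.01,0.11,-3.16,0.36,5.52],[1,0.04,0.01,0.11,-3.16,0.36,5.52]]'; python3 -m jog '[[1,0,0,0,0,0,0],[1,0,0,0,0,0,0],[1,0,0,0,0,0,0]]'; python3 go.py 1,0,138,180
python3 - <<'E'
from go import *
ims=[]
r,o=frame(PAN)
for c in ['top','side']:
    im,d=bot.camera(c); np.savez(f'{c}3.npz',im=im,d=d)
    ims.append(im[140:360,260:480] if c=='top' else im[130:350,270:490])
    w=cloud(c,d).reshape(-1,3); l=r.inv().apply(w-o)
    # tray floor plane & rims
    s=(abs(l[:,0])<.09)&(abs(l[:,1])<.065)&(l[:,2]>.09)&(l[:,2]<.140)
    f=s&(l[:,2]<.112)&(abs(l[:,1])<.04)&(abs(l[:,0])<.06)
    A=np.c_[l[f,:2],np.ones(f.sum())]; co=np.linalg.lstsq(A,l[f,2],rcond=None)[0]
    print(c,f.sum(),'floor plane',np.round(co,4),'ext',np.round(np.percentile(l[s],[.5,2,98,99.5],axis=0)*1000,1).tolist())
cv2.imwrite('pics/turn.png',cv2.resize(np.hstack(ims),None,fx=1.8,fy=1.8)[...,::-1])
E
```

```text
time: 8.2
ee_pos: [0.5099, -0.1712, 0.1952]
tcp_rot: [-90.2, 30.1, 172.7]
wrist_force: [-0.6, -0.7, -2.0]
opening: 0.0224
time: 8.5
ee_pos: [0.5098, -0.1712, 0.1957]
tcp_rot: [-90.2, 30.1, 172.7]
wrist_force: [0.2, 0.1, -3.2]
opening: 0.0223
t 8.5 q [ -23.2  -28.3  -25.8   63.4    8.1 -103.8] pos [ 0.5098 -0.1712  0.1957] pan mm [  0.2  -0.2 139.3] F [ 0.2  0.1 -3.2] open 0.0223
1,0,138,180 world [ 0.5112 -0.1712  0.195 ] shift [ 0.055  0.002 -0.027] turn [-0.035  0.029  0.041] deg 0.3
top 1447 floor plane [0.0064 0.0022 0.1041] ext [[-73.0, -55.9, 100.0], [-70.6, -54.3, 101.0], [74.5, 53.0, 132.9], [75.1, 53.4, 135.1]]
side 1181 floor plane [-0.002  -0.0036  0.1039] ext [[-74.7, -60.9, 99.3], [-72.7, -60.4, 100.4], [72.3, 48.7, 132.0], [74.2, 49.8, 134.9]]
```

View pics/turn.png

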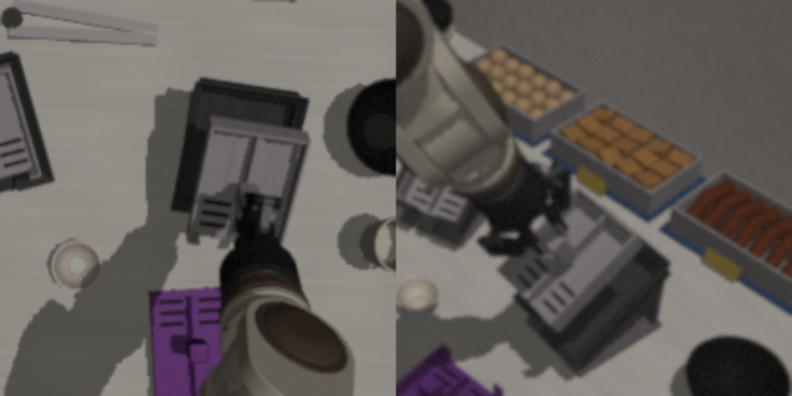

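```bash
cat > rel.py <<'E'
from fit import *
import sys
P0={'top':[.5791,-.1778,-7.0],'side':[.5785,-.1814,-7.0]}
n,base=sys.argv[1],float(sys.argv[2])/1000   # underside height
for c in ['top','side']:
    w=cloud(c,np.load(f'{c}{n}.npz')['d']).reshape(-1,3); l=loc(w,P0[c]); l=l[np.isfinite(l).all(1)]
    q=l[(l[:,2]>base+.022)&(l[:,2]<base+.034)&(abs(l[:,0])<.085)&(abs(l[:,1])<.066)]
    for sg in (-1,1):
        b=[(x,sg*np.max(sg*q[m,1])) for x in np.arange(-.068,.07,.004) for m in [(abs(q[:,0]-x)<.002)&(sg*q[:,1]>.045)] if m.sum()]
        b=np.array(b); 
        if len(b)>3: 
            f=cv2.fitLine(b.astype(np.float32),cv2.DIST_HUBER,0,.001,.001).ravel(); print(c,'y side',sg,len(b),'y0 mm',round((f[3]-f[1]/f[0]*f[2])*1000,1),'slope deg',round(np.degrees(f[1]/f[0]),2))
        b=np.array([(y,sg*np.max(sg*q[m,0])) for y in np.arange(-.048,.05,.004) for m in [(abs(q[:,1]-y)<.002)&(sg*q[:,0]>.066)] if m.sum()])
        if len(b)>3:
            f=cv2.fitLine(b.astype(np.float32),cv2.DIST_HUBER,0,.001,.001).ravel(); print(c,'x end',sg,len(b),'x0 mm',round((f[3]-f[1]/f[0]*f[2])*1000,1),'slope deg',round(-np.degrees(f[1]/f[0]),2))
E
python3 rel.py 3 101; echo; python3 rel.py 2 99.5; python3 -c "
from fit import *
from rel import P0" 2>/dev/null | head -0
```

```text
top y side -1 32 y0 mm -57.0 slope deg -0.84
top y side 1 35 y0 mm 51.2 slope deg -0.31
top x end 1 25 x0 mm 74.6 slope deg -0.01
side y side -1 35 y0 mm -58.3 slope deg -0.33
side x end -1 7 x0 mm -73.6 slope deg 0.26
side y side 1 17 y0 mm 51.5 slope deg -0.47
side x end 1 25 x0 mm 74.2 slope deg -0.31

top y side -1 32 y0 mm -52.5 slope deg -0.67
top x end -1 14 x0 mm -75.2 slope deg 1.82
top y side 1 35 y0 mm 55.5 slope deg 0.1
top x end 1 6 x0 mm 72.2 slope deg -0.08
side y side -1 35 y0 mm -53.7 slope deg -0.18
side x end -1 25 x0 mm -77.3 slope deg 0.4
side y side 1 14 y0 mm 56.1 slope deg -0.06
side x end 1 6 x0 mm 71.1 slope deg -0.07
```

The tray is now turned, with its slots at the low side, but it sits about 3 mm off toward pan −y. Its x and angles are good. I'll correct the offset while lowering.

```bash
python3 go.py 0.2,2.8,78,180; python3 -m jog '[[1,0.4,0.05,-0.6,0,0,0],[1,0.7,0.0,-1.2,0,0,0],[1,1.0,-0.02,-1.8,0,0,0],[1,1.22,-0.04,-2.12,0,0,0],[1,1.22,-0.04,-2.12,0,0,0]]'; python3 -m jog '[[1,0,0,0,0,0,0]]'; python3 go.py 0.2,2.8,78,180 0.2,2.8,48,180;python3 - <<'E'
from h import *
for c in ['top','side']:
    im,d=bot.camera(c); np.savez(f'{c}4.npz',im=im,d=d)
E
python3 rel.py 4 40
```

```text
t 8.6 q [ -23.2  -28.3  -25.8   63.4    8.1 -103.9] pos [ 0.5098 -0.1713  0.1958] pan mm [  0.2  -0.2 139.4] F [ 0.2  0.1 -2.8] open 0.0222
0.2,2.8,78,180 world [ 0.5406 -0.172   0.1426] shift [ 1.232 -0.029 -2.127] turn [-0.028  0.03   0.031] deg 0.3
time: 9.1
ee_pos: [0.5401, -0.172, 0.1414]
tcp_rot: [-90.2, 30.0, 172.8]
wrist_force: [-0.6, 0.8, -2.5]
opening: 0.0222
time: 9.2
ee_pos: [0.5404, -0.1723, 0.1435]
tcp_rot: [-90.1, 30.2, 172.9]
wrist_force: [-0.1, -0.1, -2.3]
opening: 0.0221
t 9.2 q [ -21.7  -24.6  -29.2   56.     7.4 -102.6] pos [ 0.5404 -0.1723  0.1435] pan mm [ 0.5  2.5 78.8] F [-0.1 -0.1 -2.3] open 0.0221
0.2,2.8,78,180 world [ 0.5406 -0.172   0.1426] shift [ 0.008  0.012 -0.032] turn [-0.019  0.033  0.016] deg 0.2
0.2,2.8,48,180 world [ 0.5555 -0.1738  0.1167] shift [ 0.604 -0.061 -1.071] turn [-0.019  0.033  0.016] deg 0.2
top y side -1 32 y0 mm -53.9 slope deg -0.92
top y side 1 34 y0 mm 53.8 slope deg 0.05
top x end 1 25 x0 mm 75.0 slope deg -0.13
side y side -1 35 y0 mm -55.9 slope deg -0.13
side x end -1 6 x0 mm -73.5 slope deg 0.21
side y side 1 14 y0 mm 53.9 slope deg -0.6
side x end 1 24 x0 mm 74.7 slope deg -0.18
```

```bash
python3 -m jog '[[1,0.15,-0.01,-0.27,0,0.03,0],[1,0.3,-0.03,-0.54,0,0.03,0],[1,0.45,-0.04,-0.8,0,0.03,0],[1,0.6,-0.06,-1.06,0,0.03,0],[1,0.6,-0.06,-1.06,0,0.03,0]]'; python3 -m jog '[[1,0,0,0,0,0,0]]'; python3 go.py 0.2,2.8,38,180
```

```text
time: 9.8
ee_pos: [0.5551, -0.1736, 0.1146]
tcp_rot: [-90.1, 29.9, 172.9]
wrist_force: [-0.6, -0.0, -2.5]
opening: 0.022
time: 9.9
ee_pos: [0.5553, -0.1737, 0.1161]
tcp_rot: [-90.1, 30.0, 172.9]
wrist_force: [-0.6, -0.1, -1.7]
opening: 0.0221
t 9.9 q [ -21.1  -22.   -30.4   52.4    7.  -102.2] pos [ 0.5553 -0.1737  0.1161] pan mm [-0.3  2.9 47.6] F [-0.6 -0.1 -1.7] open 0.0221
0.2,2.8,38,180 world [ 0.5605 -0.1744  0.108 ] shift [ 0.207 -0.029 -0.322] turn [-0.022 -0.007  0.014] deg 0.1
```

No contact so far, and it should be about 9 mm above the floor. I'll lower the rest slowly.

```bash
python3 -m jog '[[1,0.05,-0.01,-0.08,0,0,0],[1,0.1,-0.01,-0.16,0,0,0],[1,0.15,-0.02,-0.24,0,0,0],[1,0.18,-0.03,-0.3,0,0,0],[1,0.18,-0.03,-0.3,0,0,0]]'; python3 -m jog '[[1,0,0,0,0,0,0]]'; python3 go.py 0.2,2.8,38,180;  python3 - <<'E'
from h import *
for c in ['top','side']:
    im,d=bot.camera(c); np.savez(f'{c}5.npz',im=im,d=d)
E
python3 rel.py 5 1
```

```text
time: 10.4
ee_pos: [0.5598, -0.1745, 0.1086]
tcp_rot: [-90.1, 30.0, 172.9]
wrist_force: [0.1, -0.1, -3.3]
opening: 0.0224
time: 10.5
ee_pos: [0.5598, -0.1745, 0.109]
tcp_rot: [-90.1, 30.0, 172.9]
wrist_force: [-0.7, 0.4, -2.0]
opening: 0.0222
t 10.5 q [ -21.   -21.3  -30.7   51.3    7.  -102.1] pos [ 0.5598 -0.1745  0.109 ] pan mm [ 0.2  2.6 39.1] F [-0.7  0.4 -2. ] open 0.0222
0.2,2.8,38,180 world [ 0.5605 -0.1744  0.108 ] shift [ 0.024  0.005 -0.039] turn [-0.019  0.     0.015] deg 0.1
top y side -1 32 y0 mm -65.3 slope deg 0.13
top x end -1 8 x0 mm -84.5 slope deg -0.65
top y side 1 35 y0 mm 64.9 slope deg 0.03
top x end 1 25 x0 mm 83.4 slope deg 0.71
side y side -1 35 y0 mm -64.9 slope deg -0.35
side x end -1 16 x0 mm -84.0 slope deg -0.43
side y side 1 17 y0 mm 59.4 slope deg -0.64
side x end 1 25 x0 mm 84.1 slope deg 0.29
```

```bash
python3 -m jog '[[1,0.01,0,-0.02,0,0,0],[1,0.02,0,-0.035,0,0,0],[1,0.03,0,-0.05,0,0,0],[1,0.03,0,-0.05,0,0,0]]'; python3 go.py 0.2,2.8,38,180;python3 -m jog '[[1,0.01,0,-0.02,0,0,0],[1,0.02,0,-0.035,0,0,0],[1,0.02,0,-0.035,0,0,0]]'; python3 go.py 0.2,2.8,38,180
```

```text
time: 11.0
ee_pos: [0.5603, -0.1746, 0.1083]
tcp_rot: [-90.1, 30.0, 172.9]
wrist_force: [-7.8, 2.0, 4.3]
opening: 0.0223
t 11.0 q [ -20.9  -21.2  -30.7   51.2    6.9 -102. ] pos [ 0.5603 -0.1746  0.1083] pan mm [ 0.2  2.6 38.3] F [-7.8  2.   4.3] open 0.0223
0.2,2.8,38,180 world [ 0.5605 -0.1744  0.108 ] shift [ 0.006  0.006 -0.012] turn [-0.017  0.     0.018] deg 0.1
time: 11.3
ee_pos: [0.5604, -0.1746, 0.1083]
tcp_rot: [-90.1, 30.0, 172.9]
wrist_force: [-20.4, 3.8, 12.7]
opening: 0.0221
t 11.3 q [ -20.9  -21.2  -30.7   51.2    6.9 -102. ] pos [ 0.5604 -0.1746  0.1083] pan mm [ 0.3  2.6 38.2] F [-20.4   3.8  12.7] open 0.0221
0.2,2.8,38,180 world [ 0.5605 -0.1744  0.108 ] shift [ 0.003  0.007 -0.01 ] turn [-0.015 -0.     0.021] deg 0.1
```

The height matches the originally seated value (38.3 mm) and there is firm floor contact. Releasing.

```bash
python3 -m jog '[[0.9,-0.02,0,0.035,0,0,0],[0.6,-0.02,0,0.035,0,0,0],[0.3,-0.02,0,0.035,0,0,0],[0,-0.02,0,0.035,0,0,0],[0,-0.02,0,0.035,0,0,0]]'; python3 -m jog '[[0,0,0,0,0,0,0],[0,0,0,0,0,0,0]]';  python3 go.py
```

```text
time: 11.8
ee_pos: [0.5608, -0.1746, 0.1079]
tcp_rot: [-90.1, 30.0, 172.9]
wrist_force: [0.4, -1.3, 0.3]
opening: 0.076
time: 12.0
ee_pos: [0.5606, -0.1745, 0.1077]
tcp_rot: [-90.1, 30.0, 172.9]
wrist_force: [0.2, 0.4, 0.7]
opening: 0.0859
t 12.0 q [ -20.9  -21.1  -30.8   51.1    7.  -102. ] pos [ 0.5606 -0.1745  0.1077] pan mm [ 0.2  2.7 37.6] F [0.2 0.4 0.7] open 0.0859
```

Now retreat along the normal, then back from the stand and upward, and look.

```bash
python3 -m jog '[[0,-0.3,0.04,0.52,0,0,0],[0,-0.9,0.11,1.56,0,0,0],[0,-1.6,0.2,2.8,0,0,0],[0,-2.3,0.28,4,0,0,0],[0,-3,0.37,5.2,0,0,0]]'; python3 -m jog '[[0,-0.5,1,0.5,0,0,0],[0,-1,2.5,1,0,0,0],[0,-1,4,1,0,0,0],[0,-1,5.5,1,0,0,0],[0,-1,5.5,1,0,0,0]]'; python3 -m jog '[[0,0,0,0,0,0,0],[0,0,0,0,0,0,0]]'
python3 - <<'E'
from fit2 import *
ims=[]
for c in ['top','side']:
    im,d=bot.camera(c); np.savez(f'{c}6.npz',im=im,d=d); ims.append(im[100:370,240:510] if c=='top' else im[130:400,230:500])
    w=cloud(c,d).reshape(-1,3)
    try:
        p,L,t=run(w,[.5785,-.179,-7.]); print(c,np.round(p,4),'post',len(t),np.round(t.mean(0),4))
    except Exception as e: print(c,e)
    p0={'top':[.5791,-.1778,-7.0],'side':[.5785,-.1814,-7.0]}[c]
    for nn in ('0','6'):
        l=loc(cloud(c,np.load(f'{c}{nn}.npz')['d']).reshape(-1,3),p0); f=(abs(l[:,0])<.06)&(abs(l[:,1])<.045)&(abs(l[:,2])<.01)
        co=np.linalg.lstsq(np.c_[l[f,:2],np.ones(f.sum())],l[f,2],rcond=None)[0]
        t=(l[:,2]>.067)&(l[:,2]<.077)&(abs(l[:,0])<.03)&(abs(l[:,1])<.03)
        print(nn,'floor plane',f.sum(),np.round(co,4),'post',t.sum(),np.round(l[t].mean(0),4))
cv2.imwrite('pics/end.png',cv2.resize(np.hstack(ims),None,fx=1.45,fy=1.45)[...,::-1])
E
```

```text
time: 12.5
ee_pos: [0.4848, -0.1651, 0.239]
tcp_rot: [-90.1, 30.0, 172.9]
wrist_force: [0.2, -0.6, 1.1]
opening: 0.0856
time: 13.0
ee_pos: [0.4606, -0.0235, 0.2633]
tcp_rot: [-90.2, 30.1, 173.2]
wrist_force: [-0.5, 0.0, 0.5]
opening: 0.0851
time: 13.2
ee_pos: [0.4606, -0.0284, 0.2626]
tcp_rot: [-90.1, 30.0, 172.8]
wrist_force: [-0.6, -0.3, -0.7]
opening: 0.0856
top [ 0.5795 -0.1776 -6.5187] post 121 [-0.0008 -0.0005  0.0719]
0 floor plane 1624 [-0.0005 -0.0033  0.0035] post 119 [-0.0017  0.0011  0.0719]
6 floor plane 1615 [-0.0016  0.0023  0.0036] post 119 [-0.0005 -0.0006  0.0717]
side [ 0.5785 -0.1813 -6.7832] post 93 [-0.0015 -0.0019  0.0707]
0 floor plane 1118 [0.0043 0.0006 0.003 ] post 90 [-0.0026 -0.      0.0714]
6 floor plane 1153 [ 0.0008 -0.0036  0.0028] post 93 [-0.0016 -0.0019  0.0707]
```

View pics/end.png

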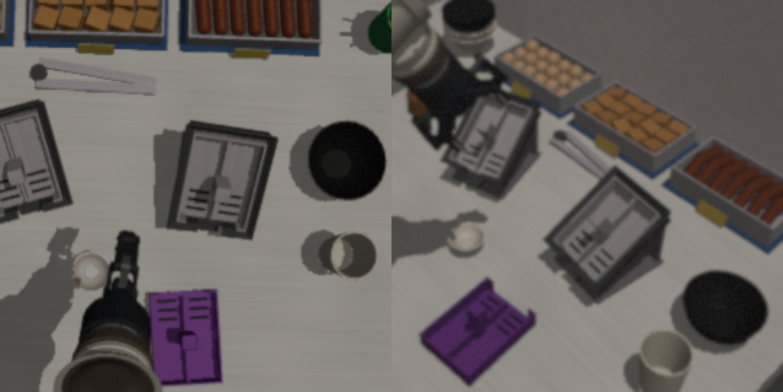

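```bash
python3 -c "
from workcell import bot
print(bot.job_done())"
```

```text
the job is handed in; nothing more can be done
None
```

The wrong tray was the one in the right-hand stand. I gripped it by its post, lifted it about 100 mm clear along the slope's normal, and gave it a half turn. I corrected a 3 mm sideways offset, lowered it until it touched the pan floor, released it and moved the arm away. I handed the job in at about 13.3 s; the hand-in reports no verdict.

**Last checks, both cameras:**
- **Orientation:** the drain slots are now at the low side.
- **Seating:** the floor plane is at its original seated height to within 0.2 mm. It is parallel to the pan within about 0.005 rad.
- **Position:** the post is within about 1–2.5 mm of the pan's centre.
- **Rest of the counter:** the other tray, the purple look-alike and the bystanders in the final crops look unmoved. I did not measure their positions again, and the squeeze bottle and most of the sauce jar were outside those crops.
- **Robot:** the gripper is open, 0.26 m above the counter, with no contact force.

**Disagreement:** the two cameras differed by about 4 mm on the pan's sideways position, in line with their calibration. I measured the tray relative to the pan within each camera to avoid that error. No check failed.

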